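# Unhook the top dish from a nested stack and press it on the filling station

## Task

Take only the top dish from the nested stack and leave the two below undisturbed in their tray: its far tongue is caught under the wire bail of the dish beneath, so tip the grip-tab end up first and draw the tongue out from under the bail before lifting. Bring it in level under the filling station's overhanging head, grip tab to the front, press it squarely down on the round sprung plate until the plate is fully down, not forcing it, then let go so that it stands centred and upright on the risen plate. Do not bump the station with the robot or disturb the things standing around.

Things in the scene. Friction and masses are not known exactly. Their poses are not given: they have to be found in the camera images.
- dish_top: top dish, the one to move: round white plastic, open above, outer radius 28 mm at the foot, 40 at the rim, 36 tall, wall 2, 60 g. Origin: centre of the foot's underside, z up; tab at -x, tongue and bail at +x. Its foot rests on the cross divider of the dish below, each dish 18 mm above the next, 4 mm play sideways. Clears the bail below once tipped 12 to 25 deg and drawn 16 mm to the tab side
- dish_top_tab (a point): middle of the upper face of the top dish's grip tab (dish frame x = -53, y = 0, z = 36 mm; dish's axes). Tab: 30 mm long (x = -68 to -38 mm), 18 mm wide in y, 10 mm thick. The next dish's tab lies right below it with a gap of 8 mm: fingertips reaching more than 18 mm under the upper face would grip both
- dish_top_tongue (a point): tip of the top dish's flat tongue, middle of its upper face (dish frame x = 64, y = 0, z = 36 mm). Tongue: 18 mm wide, 3 mm thick, 26 mm long, at rim height. At the start it lies under the crossbar of the next dish's bail, 4 mm free above it, tip 8 mm past the crossbar's middle; raised level it catches and brings that dish along
- dish_mid_bail (a point): middle of the crossbar of the second dish's fixed steel wire bail (dish frame x = 58, y = 0, z = 60 mm; wire 4 mm thick, legs rising outward from the rim at y = +-19 mm). The top dish tips about this bar
- dish_mid: second dish of the stack, exactly like the top one in shape, frame, tab, tongue and bail; stays
- dish_low: lowest dish of the stack, exactly like the others, loose in the tray; stays
- stack_tray: fixed grey tray 88 x 88 mm with 14 mm high rim, floor 6 mm high, in which the stack stands, so the top dish's foot is 42 mm above the worktop. Origin: centre of its underside; its x axis is that of the dishes at the start
- station: fixed white filling station. Origin on the worktop under the plate's axis; x to its back, open front to the robot. Base x = -44 to 125 mm, 90 wide, 28 high; column x = 85 to 125; head above the plate x = -40 to 125, 80 wide, z = 126 to 240 (port on top to 259), spout down to z = 124. A gripper holding the tab upright meets the head; leaning back 30 deg or more to the front it has room
- plate_top (a point): centre of the upper face of the round aluminium press plate (66 mm across), 42 mm above the worktop when up; moves with the plate; axes as the station. With its foot 9 mm above the plate a level dish (62 mm tall with its bail) passes under the spout
- plate (a joint): how far the plate is pressed down, m: 0 up, 0.008 fully down on a hard stop. Spring: starts to move at about 1 N, 4.3 N when fully down; springs back when released and carries the dish's weight without sinking
- bottle_a: reagent bottle, 45 mm across, 91 mm tall, origin at centre of its underside; bystander
- bottle_b: reagent bottle, 45 mm across, 91 mm tall, origin at centre of its underside; bystander
- timer: flat bench timer, 60 x 66 x 15 mm, origin at centre of its underside; bystander
Mind the look-alikes: they are no part of the job. What is shaped like the dish_top but yellow is not meant.

How it is judged:
By the outcome, as a careful person would: the job done as asked, in the order asked, and still so for the second after the job is handed in, with the robot touching nothing.
It also fails if it takes over 54 s, if anything falls off the work surface, if the arm or the gripper's body presses on something with over 40 N, if the wrist force passes 120 N, or if a joint passes its speed limit or range.

## Robot

A 7-joint arm with a two-finger parallel gripper is mounted at the origin on a cart in front of the work surface, level with it; the furniture and walls round the work are solid. World frame = base frame: x ahead of the robot, y to its left, z up, the work surface at z = 0. Lengths are in m, angles in degrees, forces in N, time in s.
With the tool pointing down it reaches from about 0.425 to 0.875 m from the base axis. Payload 4.7 kg.
Tool frame: the origin (TCP) lies midway between the tips of the shut fingers; the grasp point (between the pads) lies 19 mm behind it; z points along the fingers, y is the line along which they close (so a half turn about z gives the same grasp; the last joint's range is limited). The gripper opens to 87 mm and grips with 3 to 60 N. Pads are 19 mm wide; open, the fingers measure 117 mm over their backs; the gripper's body (75 mm by 190 mm) begins 51 mm behind the grasp point.
Start: joints at [74.032, 18.392, -4.016, 83.108, 1.295, 78.541, -3.26], TCP at [0.188, -0.622, 0.223] pointing down, gripper open.
Joint ranges: [-163.93, 163.93], [-17.29, 119.83], [-79.2, 71.16], [3.27, 140.29], [-89.18, 269.18], [5.43, 117.66], [-154.24, 154.24]. Speed limits (degrees/s): [147.25, 147.25, 180, 180, 180, 180, 180].

## Interface

Orientations are given as [roll, pitch, yaw] about the fixed x, y, z axes, in that order (R = Rz(yaw) Ry(pitch) Rx(roll)).
In Python, from cell import env gives the robot as it stands.
- The arm moves only by the tool step_arm, never from a script. Its argument "moves" is a list of rows, each an object with "dp": the shift along the tool's x, y, z in mm, a list of three; "dr": the turn, a rotation vector about the tool's x, y, z in rad, a list of three; "fingers": the closure, from 0 (fully open) to 1 (shut). In form: [{"dp": [dx, dy, dz], "dr": [ax, ay, az], "fingers": fingers}, ...]. A call has exactly 5 rows; each row shifts and turns the commanded pose from where the row before left it, along the tool's axes as they then stand; what a row does not reach is not made up. A row lasts 1/8 s, in which the tool goes at most 62.5 mm and 10.7 degrees, less where a joint would pass 70% of its speed; a pose out of reach is approached as far as the arm can. A call with a gripper value outside its range is refused whole. The fingers move at their own pace and stop on an object; "squeeze" is the grip in N (left out, the last holds). Time passes only in rows, so rows that do not move let the fingers close, or fill a call up. It gives the time, the measured TCP pose, the force, the opening and the grip force at its end, in the units of the state.
- env.get_obs(): the state, without advancing time (a new reading comes with each control period).
- env.read_camera(name): name is "side" or "top"; returns the picture (420x560x3 uint8, red, green, blue); there is no depth.
- env.camera_model(name): a dict with "fx", "fy", "cx", "cy" (pixels), "k1" (the pictures are not rectified: a ray, as slopes to the right and down, at radius r is drawn at 1 + k1 r^2 times it, then the intrinsics apply), "R" (3x3) and "t" (3): a world point X has camera coordinates R X + t. Camera axes: x right, y down, z forward; pixel columns grow to the right and rows downward; lengths in m; the calibration is good to about 2 mm. A picture is of the moment at which its call begins. camera_model takes no time and is no camera call.
- env.sign_off(): hands the job in; it is judged then, once.
The state is a dict: "time_s": time; "qpos": joint angles; "joint_velocities": joint speeds; "effort": joint torques, N m; "tool_pos": TCP position; "tool_rot": TCP orientation; "force": force on the tool from outside, world axes, zero at the start; "wrist_torque": the same for the moment, N m; "grip_width": finger opening in m; "grasp_force": force on a finger pad.
Only numpy, scipy, OpenCV 4.12 (cv2) and the standard library are available. Lean on these libraries where they do the work, as an engineer would, in place of code of your own. Each camera call takes 0.05 s, during which the arm holds its last target. There are 200 camera calls.

## Working session

There is one attempt and no reset: what is moved stays moved. The work goes in short steps, Python scripts to look and compute and a tool call to move; the robot and the scene stay as the last step left them, time stands still between calls to the robot, and variables do not carry over. Pictures are saved under pics/ and viewed, at most 10 in all, crops included, and the job is handed in when it is done.

Besides the shell and the picture viewer there is one more tool, called after "Emit:" as name(argument=value, ...) on one line, values as JSON. step_arm: Moves the arm, as the interface text tells. Its arguments: {"type":"object","properties":{"moves":{"type":"array","items":{"type":"object","properties":{"dp":{"type":"array","items":{"type":"number"}},"dr":{"type":"array","items":{"type":"number"}},"fingers":{"type":"number"}}}},"squeeze":{"type":"number"}},"required":["moves"]}

```bash
mkdir -p pics; ls; python3 - <<'E'
from cell import env
import cv2
for n in ("side","top"):
    cv2.imwrite(f"pics/{n}0.png",env.read_camera(n)[:,:,::-1]); print(n,env.camera_model(n))
print(env.get_obs())
E
```

```text
pics
side {'fx': 395.2357336453563, 'fy': 395.2357336453563, 'cx': 269.3990901555964, 'cy': 204.19101565050394, 'k1': -0.022206342729964922, 'R': array([[-0.90220963, -0.43128293, -0.00358152],
       [-0.24884703,  0.52731476, -0.81241264],
       [ 0.35226829, -0.73207526, -0.58307192]]), 't': array([0.56317704, 0.14563104, 0.77166526])}
top {'fx': 534.7468508871409, 'fy': 534.7468508871409, 'cx': 280.3259582273037, 'cy': 213.55696261052043, 'k1': -0.20736284034204844, 'R': array([[ 0.01151399, -0.99990697,  0.00731353],
       [-0.98905172, -0.01246448, -0.14704192],
       [ 0.1471194 , -0.00554042, -0.98910322]]), 't': array([0.08713503, 0.57273348, 1.41560979])}
{'time_s': 0.1, 'qpos': array([74.02830466, 18.43479009, -4.0168244 , 83.16738631,  1.29392414,
       78.54001797, -3.25984848]), 'joint_velocities': array([ 0.06737444, -0.08874631, -0.01835151, -0.08920959, -0.00436019,
       -0.03075909, -0.06251402]), 'effort': array([ 6.40514509e-05, -4.92574060e+01, -4.05615158e-01, -3.13394308e+01,
       -6.41383510e-02,  3.95620940e-02,  7.60888406e-05]), 'tool_pos': array([ 0.18748126, -0.62186704,  0.2215759 ]), 'tool_rot': array([-1.79902981e+02,  3.92517831e-03,  1.67824454e+01]), 'force': array([-0.00251199, -0.25302702,  0.29395025]), 'wrist_torque': array([0.0129201 , 0.07357224, 0.00385129]), 'grasp_force': 0.0, 'grip_width': 0.08683262871562952}
```

View pics/side0.png

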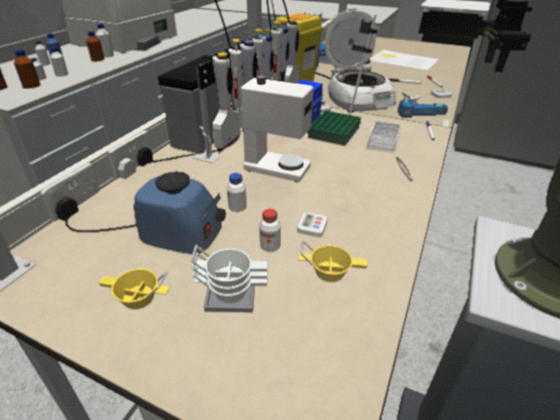

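View pics/top0.png

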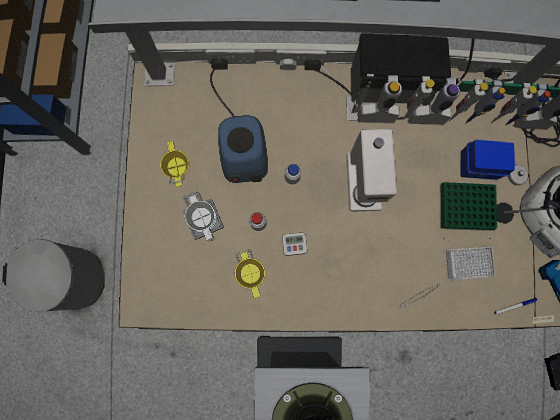

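The side view shows the stack at about (229,272), with tabs to the right and bails to the upper left, and the station plate at about (291,161). In the top view the stack is at (202,216), with the tab at (208,236) and the station at (372,170). I'll zoom in on these.

```bash
cat > h.py <<'E'
import numpy as np, cv2
from cell import env
from scipy.optimize import least_squares
def proj(n,X):
    m=env.camera_model(n); c=np.atleast_2d(X)@m["R"].T+m["t"]; s=c[:,:2]/c[:,2:]
    s=s*(1+m["k1"]*(s**2).sum(1,keepdims=True)); return s*[m["fx"],m["fy"]]+[m["cx"],m["cy"]]
def ray(n,p):
    m=env.camera_model(n); d=(np.array(p,float)-[m["cx"],m["cy"]])/[m["fx"],m["fy"]]; s=d.copy()
    for _ in range(20): s=d/(1+m["k1"]*(s@s))
    return -m["R"].T@m["t"], m["R"].T@np.array([*s,1.])
def plane(n,p,z):
    o,d=ray(n,p); return o+d*(z-o[2])/d[2]
def tri(ps,pt):
    return least_squares(lambda X:np.r_[(proj("side",X)-ps)[0],(proj("top",X)-pt)[0]],plane("top",pt,.08)).x
E
python3 - <<'E'
import cv2,numpy as np
s=cv2.imread("pics/side0.png");t=cv2.imread("pics/top0.png")
def c(i,x,y,w,h,k): return cv2.resize(i[y:y+h,x:x+w],None,fx=k,fy=k,interpolation=cv2.INTER_CUBIC)
a=np.vstack([np.hstack([c(s,180,235,100,75,4),c(t,160,180,100,75,4)]),np.hstack([c(s,230,70,100,75*1+37,4)[150:450],c(t,340,120,100,75+25,4)[100:400]])])
cv2.imwrite("pics/crop.png",a)
E
```

```text
Traceback (most recent call last):
ValueError: all the input array dimensions except for the concatenation axis must match exactly, but along dimension 0, the array at index 0 has size 298 and the array at index 1 has size 300
```

```bash
python3 - <<'E'
import cv2,numpy as np
s=cv2.imread("pics/side0.png");t=cv2.imread("pics/top0.png")
def c(i,x,y,w=100,h=75,k=4): return cv2.resize(i[y:y+h,x:x+w],None,fx=k,fy=k,interpolation=cv2.INTER_CUBIC)
cv2.imwrite("pics/crop.png",np.vstack([np.hstack([c(s,180,235),c(t,160,180)]),np.hstack([c(s,230,110),c(t,330,145)])]))
E
```

```text
(no output)
```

View pics/crop.png

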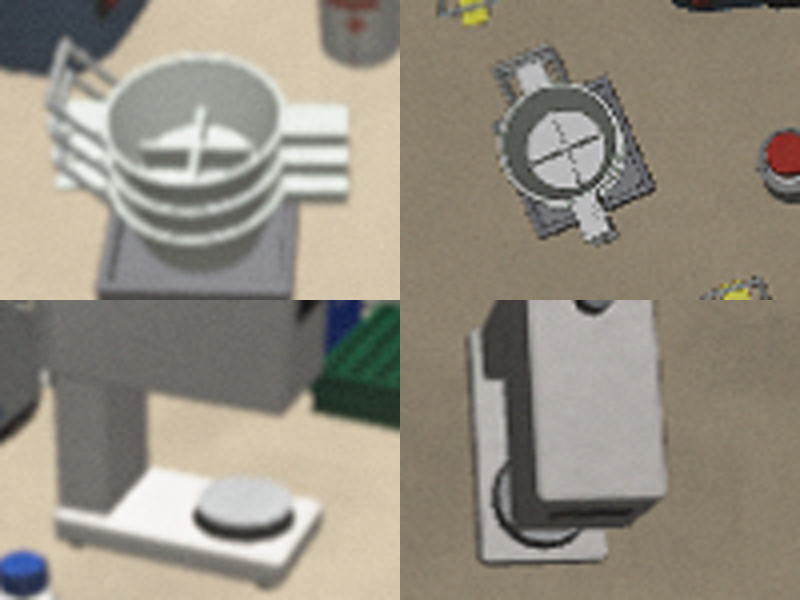

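The crops are clear: dish rim, tab and bail on the left, station base, head and plate below. I'll fit both poses from these feature points.

```bash
cat > fit.py <<'E'
from h import *
def S(x,y,ox,oy): return [ox+x/4-.375, oy+y/4-.375]
def fit(items,x0,z=0):
    def W(q,p): c,s=np.cos(q[2]),np.sin(q[2]); p=np.array(p)/1000; return [q[0]+c*p[0]-s*p[1],q[1]+s*p[0]+c*p[1],p[2]+z]
    f=lambda q:np.concatenate([(proj(n,W(q,p))-px)[0] for n,p,px in items])
    r=least_squares(f,x0,loss="soft_l1"); print(np.round(r.x[:2]*1000,1),np.degrees(r.x[2]).round(2)); print(np.round(f(r.x).reshape(-1,2),1).tolist())
    return r.x
T=lambda x,y:S(x-400,y,160,180); D=lambda x,y:S(x,y,180,235)
T2=lambda x,y:S(x-400,y-300,330,145); D2=lambda x,y:S(x,y-300,230,110)
E
python3 - <<'E'
from fit import *
p=[plane("top",T(562,143),.078),plane("top",T(600,238),.078),plane("side",D(195,120),.078),plane("side",D(349,120),.078),tri(D(349,120),T(602,238)),plane("side",D2(245,503),.042)]
print(np.round(p,4))
a=np.arctan2(.1,-.05)
fit([("top",(0,0,36),T(562,143)),("top",(-68,0,36),T(602,238)),("top",(58,0,60),T(523,54)),("side",(0,0,36),D(195,120)),("side",(-68,-9,36),D(349,104)),("side",(-68,9,36),D(349,136))],[p[0][0],p[0][1],.4],.042)
fit([("top",(-44,45,28),T2(480,560)),("top",(-44,-45,28),T2(606,556)),("top",(-40,40,240),T2(538,498)),("top",(-40,-40,240),T2(665,490)),("top",(-40,-40,126),T2(635,525)),
("side",(0,0,42),D2(245,503)),("side",(-44,-45,28),D2(322,503)),("side",(-44,45,28),D2(275,570)),("side",(125,45,28),D2(58,515)),("side",(-40,40,126),D2(283,412))],[p[5][0],p[5][1],0])
E
```

```text
[[ 0.5587  0.308   0.078 ]
 [ 0.4955  0.2806  0.078 ]
 [ 0.5565  0.3087  0.078 ]
 [ 0.4952  0.2796  0.078 ]
 [ 0.4954  0.2793  0.0776]
 [ 0.6269 -0.1409  0.042 ]]
[557.5 307.9] 24.49
[[0.0, 0.4], [-0.1, -0.0], [0.2, 1.5], [-0.3, -0.5], [-0.1, 0.4], [-0.4, -0.4]]
[ 632.1 -141.4] 2.68
[[0.3, 0.4], [0.8, 0.3], [-0.2, 0.5], [1.0, 1.5], [-1.2, 0.7], [-1.7, -0.5], [-0.6, -0.4], [0.4, -1.6], [-3.4, -0.1], [-0.9, 3.0]]
```

```bash
cat > plan.py <<'E'
from h import *
from scipy.spatial.transform import Rotation as Ro
def tool(yaw,lean): return Ro.from_euler('xyz',[180,0,yaw],degrees=True)*Ro.from_rotvec([0,np.radians(lean),0])
def cur():
    o=env.get_obs(); return o["tool_pos"]*1000,Ro.from_euler('xyz',o["tool_rot"],degrees=True),o
def rows(p,R,wps,vmax=55,amax=9.5,dec=0):
    """wps: (pos mm, Rot, min rows)"""
    out=[]
    for tp,tR,nmin in wps:
        n=max(nmin,int(np.ceil(max(np.linalg.norm(tp-p)/vmax,np.degrees((R.inv()*tR).magnitude())/amax)))); p0,R0=p,R; rv=(R0.inv()*tR).as_rotvec()
        for k in range(1,n+1):
            gp=p0+(tp-p0)*k/n; gR=R0*Ro.from_rotvec(rv*k/n)
            dp=np.round(R.inv().apply(gp-p),dec); dr=np.round((R.inv()*gR).as_rotvec(),2 if dec==0 else 3)
            p=p+R.apply(dp); R=R*Ro.from_rotvec(dr); out.append((dp.tolist(),dr.tolist()))
        print("wp",len(out),np.round(p,1))
    for o in out: print(o)
    return p,R
def stack(x,z,c=(557.5,307.9),yaw=24.5):   # dish_top frame at start -> world mm
    a=np.radians(yaw); return np.array([c[0]+x*np.cos(a),c[1]+x*np.sin(a),42+z])
E
python3 - <<'E'
from plan import *
for n,px,z in (("yel","250 272",.036),("red","258 220",.091),("timer","293 244",.015)): print(n,plane("top",[float(v) for v in px.split()],z).round(3))
p,R,o=cur(); D=tool(16.8,0)
g=stack(-51,28); T=tool(24.5,50); pre=g-T.apply([0,0,80])
print(g,pre)
rows(p,R,[(np.array([330,-480,290]),D,1),(np.array([440,-250,300]),D,1),(np.array([440,0,300]),tool(24.5,10),1),(pre+[0,0,60],T,1),(pre,T,2)])
E
```

```text
yel [0.412 0.174 0.036]
red [0.546 0.153 0.091]
timer [0.491 0.058 0.015]
[511.09197519 286.75064462  70.        ] [455.32631318 261.33676829 121.42300877]
wp 4 [ 329.6 -479.9  289.7]
wp 9 [ 439.9 -250.3  300. ]
wp 14 [440.3  -0.  300. ]
wp 20 [455.2 261.3 181.5]
wp 22 [455.3 261.4 121.2]
([44.0, -24.0, -17.0], [-0.0, 0.0, -0.0])
([45.0, -23.0, -17.0], [-0.0, 0.0, -0.0])
([44.0, -24.0, -17.0], [-0.0, 0.0, -0.0])
([44.0, -24.0, -17.0], [-0.0, 0.0, -0.0])
([34.0, -38.0, -2.0], [-0.0, 0.0, -0.0])
([35.0, -37.0, -2.0], [-0.0, 0.0, -0.0])
([34.0, -38.0, -2.0], [-0.0, 0.0, -0.0])
([35.0, -38.0, -2.0], [-0.0, 0.0, -0.0])
([34.0, -37.0, -2.0], [-0.0, 0.0, -0.0])
([14.0, -48.0, 0.0], [0.0, 0.03, -0.03])
([16.0, -47.0, 1.0], [0.0, 0.04, -0.02])
([17.0, -48.0, 1.0], [0.01, 0.03, -0.03])
([18.0, -46.0, 2.0], [-0.0, 0.04, -0.03])
([20.0, -46.0, 3.0], [-0.0, 0.03, -0.02])
([17.0, -39.0, 23.0], [0.0, 0.12, -0.0])
([13.0, -38.0, 25.0], [0.0, 0.11, -0.0])
([11.0, -39.0, 26.0], [0.0, 0.12, -0.0])
([8.0, -39.0, 27.0], [0.0, 0.12, -0.0])
([4.0, -38.0, 28.0], [0.0, 0.12, -0.0])
([1.0, -39.0, 28.0], [0.0, 0.11, -0.0])
([-23.0, 0.0, 19.0], [0.0, 0.0, -0.0])
([-23.0, 0.0, 20.0], [0.0, 0.0, -0.0])
```

Emit:
step_arm(moves=[{"dp": [44,-24,-17],"dr": [0,0,0],"fingers": 0.4},{"dp": [45,-23,-17],"dr": [0,0,0],"fingers": 0.4},{"dp": [44,-24,-17],"dr": [0,0,0],"fingers": 0.4},{"dp": [44,-24,-17],"dr": [0,0,0],"fingers": 0.4},{"dp": [34,-38,-2],"dr": [0,0,0],"fingers": 0.4}], squeeze=40)

```text
time_s: 0.72
tool_pos: [0.3532, -0.433, 0.2934]
tool_rot: [179.9, -0.1, 16.8]
force: [-0.3, -0.1, 0.4]
grip_width: 0.0538
grasp_force: 0.0
```

Emit:
step_arm(moves=[{"dp": [35,-37,-2],"dr": [0,0,0],"fingers": 0.4},{"dp": [34,-38,-2],"dr": [0,0,0],"fingers": 0.4},{"dp": [35,-38,-2],"dr": [0,0,0],"fingers": 0.4},{"dp": [34,-37,-2],"dr": [0,0,0],"fingers": 0.4},{"dp": [14,-48,0],"dr": [0,0.03,-0.03],"fingers": 0.4}])

```text
time_s: 1.35
tool_pos: [0.441, -0.1981, 0.3]
tool_rot: [-180.0, -1.8, 18.7]
force: [-0.3, -0.2, 0.3]
grip_width: 0.0522
grasp_force: 0.0
```

Emit:
step_arm(moves=[{"dp": [16,-47,1],"dr": [0,0.04,-0.02],"fingers": 0.4},{"dp": [17,-48,1],"dr": [0,0.03,-0.03],"fingers": 0.4},{"dp": [18,-46,2],"dr": [0,0.04,-0.03],"fingers": 0.4},{"dp": [20,-46,3],"dr": [0,0.03,-0.02],"fingers": 0.4},{"dp": [0,0,0],"dr": [0,0,0],"fingers": 0.4}])

```text
time_s: 1.98
tool_pos: [0.4398, 0.0036, 0.2982]
tool_rot: [179.5, -9.6, 24.7]
force: [-0.1, -0.2, -0.1]
grip_width: 0.0519
grasp_force: 0.0
```

Emit:
step_arm(moves=[{"dp": [17,-39,23],"dr": [0,0.12,0],"fingers": 0.4},{"dp": [13,-38,25],"dr": [0,0.11,0],"fingers": 0.4},{"dp": [11,-39,26],"dr": [0,0.12,0],"fingers": 0.4},{"dp": [8,-39,27],"dr": [0,0.12,0],"fingers": 0.4},{"dp": [4,-38,28],"dr": [0,0.12,0],"fingers": 0.4}])

```text
time_s: 2.6
tool_pos: [0.5011, 0.2116, 0.1704]
tool_rot: [-179.3, -38.2, 24.1]
force: [1.1, 0.8, -1.4]
grip_width: 0.0525
grasp_force: 0.0
```

Emit:
step_arm(moves=[{"dp": [1,-39,28],"dr": [0,0.11,0],"fingers": 0.4},{"dp": [-23,0,19],"dr": [0,0,0],"fingers": 0.4},{"dp": [-23,0,20],"dr": [0,0,0],"fingers": 0.4},{"dp": [0,0,0],"fingers": 0.4},{"dp": [0,0,0],"fingers": 0.4}])

```text
validation failed for argument at $.mo...
```

```bash
python3 - <<'E'
from plan import *
for n in ("side","top"): cv2.imwrite(f"pics/{n}1.png",env.read_camera(n)[:,:,::-1])
s=cv2.imread("pics/side1.png");t=cv2.imread("pics/top1.png")
def c(i,x,y,w=100,h=75,k=4): return cv2.resize(i[y:y+h,x:x+w],None,fx=k,fy=k,interpolation=cv2.INTER_CUBIC)
cv2.imwrite("pics/crop1.png",np.hstack([c(s,190,220,100,100),c(t,165,180,100,100)]))
p,R,o=cur(); print(p,o["tool_rot"],o["grip_width"],o["force"])
g=stack(-51,28); T=tool(24.5,50); rows(p,R,[(g-T.apply([0,0,40]),T,2),(g-T.apply([0,0,12]),T,2),(g,T,3)],dec=1)
E
```

```text
[495.18571673 211.72685803 163.86219021] [-179.41366483  -37.40288407   24.51265952] 0.05222551524845433 [-1.36735912 -0.93347018 -0.33230296]
wp 2 [483.2 274.1  95.7]
wp 4 [502.7 283.   77.7]
wp 7 [511.1 286.8  70. ]
([-14.8, -30.5, 31.9], [-0.005, 0.11, -0.0])
([-18.1, -30.7, 30.0], [-0.005, 0.11, -0.001])
([-0.0, 0.0, 14.0], [-0.0, -0.0, 0.0])
([-0.0, 0.0, 14.0], [-0.0, -0.0, 0.0])
([-0.0, 0.0, 4.0], [-0.0, -0.0, 0.0])
([-0.0, 0.0, 4.0], [-0.0, -0.0, 0.0])
([-0.0, 0.0, 4.0], [-0.0, -0.0, 0.0])
```

View pics/crop1.png

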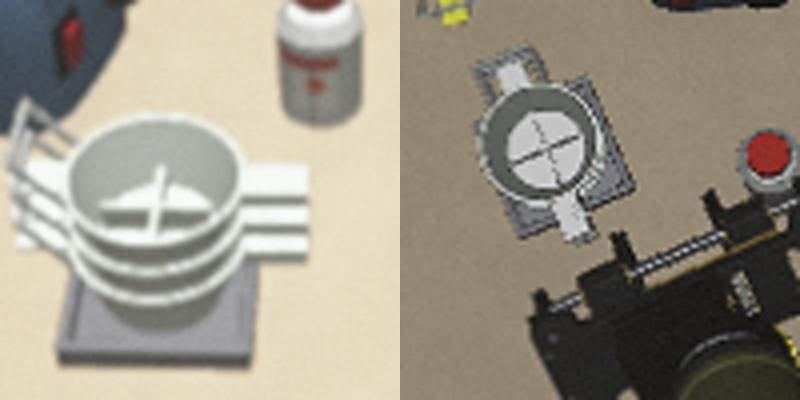

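The crop shows the tab clear, with the gripper short of it and to the right. The second call was refused because it lacked "dr". I'll replan from here.

```bash
python3 - <<'E'
from plan import *
p,R,o=cur()
g=stack(-51,28); T=tool(24.5,50); rows(p,R,[(g-T.apply([0,0,90]),T,3),(g-T.apply([0,0,40]),T,2)])
E
```

```text
wp 3 [448.5 258.7 127.9]
wp 5 [483.4 274.6  95.8]
([-13.0, -21.0, 5.0], [-0.0, 0.07, -0.0])
([-14.0, -20.0, 4.0], [-0.01, 0.08, -0.0])
([-14.0, -21.0, 3.0], [-0.0, 0.07, -0.0])
([-0.0, 0.0, 25.0], [-0.0, -0.0, -0.0])
([-0.0, 0.0, 25.0], [-0.0, -0.0, -0.0])
```

Emit:
step_arm(moves=[{"dp": [-13,-21,5],"dr": [0,0.07,0],"fingers": 0.4},{"dp": [-14,-20,4],"dr": [-0.01,0.08,0],"fingers": 0.4},{"dp": [-14,-21,3],"dr": [0,0.07,0],"fingers": 0.4},{"dp": [0,0,25],"dr": [0,0,0],"fingers": 0.4},{"dp": [0,0,25],"dr": [0,0,0],"fingers": 0.4}])

```text
time_s: 3.32
tool_pos: [0.5076, 0.2784, 0.1302]
tool_rot: [-179.8, -46.8, 24.7]
force: [0.1, -0.0, -1.2]
grip_width: 0.0523
grasp_force: 0.0
```

```bash
python3 - <<'E'
from plan import *
s=env.read_camera("side")[:,:,::-1];t=env.read_camera("top")[:,:,::-1]
def c(i,x,y,w=100,h=75,k=4): return cv2.resize(i[y:y+h,x:x+w],None,fx=k,fy=k,interpolation=cv2.INTER_CUBIC)
cv2.imwrite("pics/crop2.png",np.hstack([c(s,190,220,100,100),c(t,165,180,100,100)]))
p,R,o=cur(); print(p,o["tool_rot"],o["grip_width"],o["force"])
g=stack(-51,28); T=tool(24.5,50); rows(p,R,[(g-T.apply([0,0,12]),T,2),(g,T,3)],dec=1)
E
```

```text
[508.15207969 277.09758752 129.97413706] [-179.6645513   -46.71491626   24.35509202] 0.051909483073111724 [-0.40609935 -0.08951182  0.37979417]
wp 2 [502.7 282.9  77.7]
wp 5 [511.  286.7  70. ]
([-19.9, -3.7, 17.0], [-0.002, 0.029, -0.001])
([-20.4, -3.7, 16.4], [-0.002, 0.028, -0.001])
([0.0, -0.0, 4.0], [0.0, 0.0, 0.0])
([0.0, -0.0, 4.0], [0.0, 0.0, 0.0])
([0.0, -0.0, 4.0], [0.0, 0.0, 0.0])
```

View pics/crop2.png

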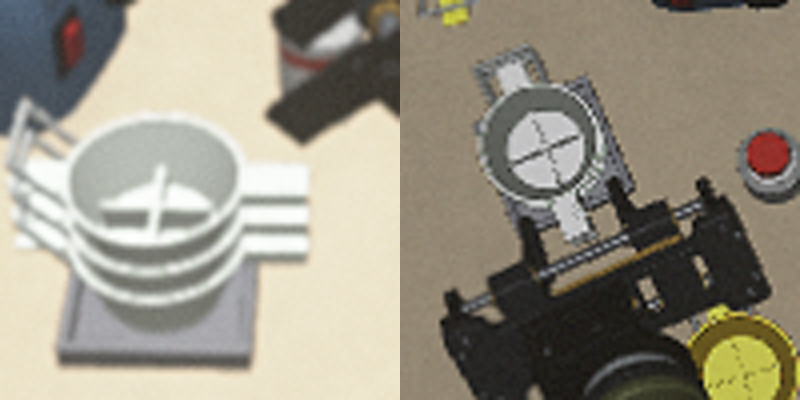

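The fingers straddle the tab about 50 mm above it, well aligned. The arm fell short of the command, so I'm checking the joint limits.

```bash
python3 - <<'E'
from plan import *
p,R,o=cur(); print(o["qpos"].round(1),o["time_s"])
E
```

```text
[ 25.1 -15.2 -56.1 138.4 -53.7   6.  -49.5] 3.425
```

```bash
python3 - <<'E'
from plan import *
p,R,o=cur()
g=stack(-52,26); T=tool(24.5,35); print(g); rows(p,R,[(g-T.apply([0,0,60]),T,4),(g-T.apply([0,0,40]),T,1)],dec=1)
E
```

```text
[510.18201391 286.33595138  68.        ]
wp 4 [478.9 272.1 117.1]
wp 5 [489.3 276.9 100.8]
([-7.3, -1.9, -3.0], [-0.001, -0.051, -0.0])
([-7.4, -1.9, -2.7], [-0.001, -0.051, -0.001])
([-7.5, -1.9, -2.3], [-0.001, -0.051, 0.0])
([-7.6, -1.9, -1.8], [-0.001, -0.051, -0.0])
([-0.0, 0.0, 20.0], [-0.0, -0.0, -0.0])
```

Emit:
step_arm(moves=[{"dp": [-7,-2,-3],"dr": [0,-0.05,0],"fingers": 0.4},{"dp": [-7,-2,-3],"dr": [0,-0.05,0],"fingers": 0.4},{"dp": [-7,-2,-2],"dr": [0,-0.05,0],"fingers": 0.4},{"dp": [-8,-2,-2],"dr": [0,-0.05,0],"fingers": 0.4},{"dp": [0,0,0],"dr": [0,0,0],"fingers": 0.4}])

```text
time_s: 4.05
tool_pos: [0.4786, 0.2735, 0.1188]
tool_rot: [-179.9, -35.4, 24.7]
force: [0.7, -0.0, 0.3]
grip_width: 0.052
grasp_force: 0.0
```

```bash
python3 - <<'E'
from plan import *
p,R,o=cur(); print(p,o["tool_rot"],o["qpos"].round(1))
g=stack(-52,26); T=tool(24.5,35); print(g); rows(p,R,[(g-T.apply([0,0,40]),T,2),(g-T.apply([0,0,15]),T,2)],dec=1)
E
```

```text
[478.55186684 273.54623727 118.78008468] [-179.9092793   -35.35129622   24.74458028] [ 28.5 -16.6 -58.5 133.2 -25.4  21.8 -77.8]
[510.18201391 286.33595138  68.        ]
wp 2 [489.3 276.9 100.8]
wp 4 [502.3 282.8  80.3]
([-0.7, 0.8, 10.6], [-0.002, -0.003, 0.002])
([-0.6, 0.7, 10.5], [-0.002, -0.003, 0.001])
([-0.0, 0.0, 12.5], [-0.0, -0.0, 0.0])
([-0.0, 0.0, 12.5], [-0.0, -0.0, 0.0])
```

Emit:
step_arm(moves=[{"dp": [-0.7,0.8,10.5],"dr": [-0.002,-0.003,0.002],"fingers": 0.4},{"dp": [-0.6,0.7,10.5],"dr": [-0.002,-0.003,0.001],"fingers": 0.4},{"dp": [0,0,12.5],"dr": [0,0,0],"fingers": 0.4},{"dp": [0,0,12.5],"dr": [0,0,0],"fingers": 0.4},{"dp": [0,0,0],"dr": [0,0,0],"fingers": 0.4}])

```text
time_s: 4.68
tool_pos: [0.4989, 0.2808, 0.0799]
tool_rot: [180.0, -34.7, 24.5]
force: [0.4, -0.8, 0.1]
grip_width: 0.0521
grasp_force: 0.0
```

```bash
python3 - <<'E'
from plan import *
s=env.read_camera("side")[:,:,::-1];t=env.read_camera("top")[:,:,::-1]
def c(i,x,y,w=100,h=75,k=4): return cv2.resize(i[y:y+h,x:x+w],None,fx=k,fy=k,interpolation=cv2.INTER_CUBIC)
cv2.imwrite("pics/crop3.png",np.hstack([c(s,190,220,100,100),c(t,165,180,100,100)]))
p,R,o=cur(); print(p,o["tool_rot"],o["grip_width"],o["force"],o["qpos"].round(1))
g=stack(-52,26); T=tool(24.5,35); rows(p,R,[(g,T,4)],dec=1)
E
```

```text
[498.84032604 281.02437991  80.30620714] [-179.9976      -34.68688151   24.46338636] 0.05239103860543623 [ 0.07682234  0.67162701 -0.20891219] [ 45.4  -5.9 -77.8 131.9  -1.   15.1 -98.8]
wp 4 [510.3 286.3  68. ]
([0.8, -0.0, 4.3], [0.0, 0.001, -0.0])
([0.8, -0.1, 4.3], [0.0, 0.002, -0.0])
([0.9, -0.0, 4.3], [0.0, 0.001, -0.0])
([0.8, -0.0, 4.4], [0.0, 0.001, -0.001])
```

View pics/crop3.png

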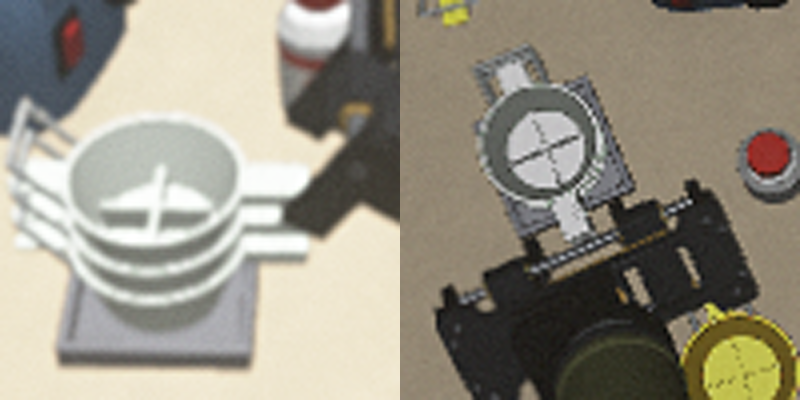

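The crop shows the fingers straddling the top tab, centred and just short of depth. Moving in the last 14 mm.

Emit:
step_arm(moves=[{"dp": [0.8,0,4.3],"dr": [0,0.001,0],"fingers": 0.4},{"dp": [0.8,0,4.3],"dr": [0,0.002,0],"fingers": 0.4},{"dp": [0.9,0,4.3],"dr": [0,0.001,0],"fingers": 0.4},{"dp": [0.8,0,4.4],"dr": [0,0.001,0],"fingers": 0.4},{"dp": [0,0,0],"dr": [0,0,0],"fingers": 0.4}])

```text
time_s: 5.4
tool_pos: [0.51, 0.2866, 0.0678]
tool_rot: [179.9, -34.9, 24.6]
force: [-0.3, 0.6, 0.3]
grip_width: 0.0523
grasp_force: 0.0
```

```bash
python3 - <<'E'
from plan import *
p,R,o=cur(); print(p,o["tool_rot"],o["force"],o["qpos"].round(1), p-stack(-52,26))
E
```

```text
[510.01084362 286.64955868  67.83456538] [179.9434502  -34.94363681  24.56791156] [-0.27339578  0.63521004  0.29590447] [  38.2    4.6  -74.1  131.2   38.8   16.3 -134.4] [-0.17117029  0.3136073  -0.16543462]
```

Emit:
step_arm(moves=[{"dp": [0,0,0],"dr": [0,0,0],"fingers": 0.7},{"dp": [0,0,0],"dr": [0,0,0],"fingers": 0.85},{"dp": [0,0,0],"dr": [0,0,0],"fingers": 1},{"dp": [0,0,0],"dr": [0,0,0],"fingers": 1},{"dp": [0,0,0],"dr": [0,0,0],"fingers": 1}], squeeze=45)

```text
time_s: 6.02
tool_pos: [0.5103, 0.2864, 0.068]
tool_rot: [179.9, -35.0, 24.5]
force: [-0.8, -0.5, 1.4]
grip_width: 0.0172
grasp_force: 45.0
```

```bash
python3 - <<'E'
from plan import *
p,R,o=cur(); print(p,o["tool_rot"],o["force"],o["qpos"].round(1),o["grip_width"])
a=np.radians(24.5); ax=np.array([-np.sin(a),np.cos(a),0]); piv=stack(58,36)
# tip about piv by 18 deg, in 9 rows, then draw 20 mm
wps=[]
for k in range(1,10):
    Q=Ro.from_rotvec(ax*np.radians(2*k)); wps.append((piv+Q.apply(p-piv),Q*R,1))
p2,R2=rows(p,R,wps,dec=1)
d=np.array([-np.cos(a),-np.sin(a),0])
p3,R3=rows(p2,R2,[(p2+22*d,R2,5)],dec=1)
rows(p3,R3,[(p3+[0,0,90],R3,5)],dec=1)
E
```

```text
[510.34142794 286.4491595   67.9911958 ] [179.94175284 -34.9768416   24.54091864] [-0.82664307 -0.53397003  1.44146815] [  38.4    4.7  -74.3  131.1   39.1   16.3 -134.6] 0.017203585263512993
wp 1 [510.1 286.3  71.8]
wp 2 [509.9 286.3  75.6]
wp 3 [509.9 286.3  79.5]
wp 4 [510.1 286.3  83.4]
wp 5 [510.3 286.4  87.2]
wp 6 [510.6 286.6  91. ]
wp 7 [511.1 286.8  94.9]
wp 8 [511.6 287.1  98.7]
wp 9 [512.4 287.4 102.4]
([2.0, 0.0, -3.3], [0.0, -0.035, -0.0])
([1.9, 0.0, -3.3], [0.0, -0.035, -0.0])
([2.0, 0.0, -3.3], [0.0, -0.035, -0.0])
([2.0, 0.0, -3.3], [0.0, -0.035, -0.0])
([1.9, 0.0, -3.3], [0.0, -0.035, -0.0])
([2.0, 0.0, -3.3], [0.0, -0.034, -0.0])
([2.0, 0.0, -3.4], [0.0, -0.035, -0.0])
([1.9, 0.0, -3.3], [0.0, -0.035, -0.0])
([2.0, 0.0, -3.3], [0.0, -0.035, -0.0])
wp 5 [492.4 278.3 102.4]
([-4.2, -0.0, -1.3], [0.0, 0.0, 0.0])
([-4.2, -0.0, -1.3], [0.0, 0.0, 0.0])
([-4.2, -0.0, -1.3], [0.0, 0.0, 0.0])
([-4.2, -0.0, -1.2], [0.0, 0.0, 0.0])
([-4.2, -0.0, -1.3], [0.0, 0.0, 0.0])
wp 5 [492.4 278.3 192.5]
([5.3, 0.0, -17.2], [0.0, 0.0, 0.0])
([5.2, 0.0, -17.2], [0.0, 0.0, 0.0])
([5.3, 0.0, -17.2], [0.0, 0.0, 0.0])
([5.2, 0.1, -17.3], [0.0, 0.0, 0.0])
([5.3, -0.0, -17.2], [0.0, 0.0, 0.0])
```

Emit:
step_arm(moves=[{"dp": [2,0,-3.3],"dr": [0,-0.035,0],"fingers": 1},{"dp": [1.9,0,-3.3],"dr": [0,-0.035,0],"fingers": 1},{"dp": [2,0,-3.3],"dr": [0,-0.035,0],"fingers": 1},{"dp": [2,0,-3.3],"dr": [0,-0.035,0],"fingers": 1},{"dp": [0,0,0],"dr": [0,0,0],"fingers": 1}])

```text
time_s: 6.65
tool_pos: [0.5107, 0.2871, 0.0839]
tool_rot: [-180.0, -27.0, 24.5]
force: [-0.8, -0.5, -0.3]
grip_width: 0.0177
grasp_force: 45.0
```

Emit:
step_arm(moves=[{"dp": [1.9,0,-3.3],"dr": [0,-0.035,0],"fingers": 1},{"dp": [2,0,-3.3],"dr": [0,-0.035,0],"fingers": 1},{"dp": [2,0,-3.3],"dr": [0,-0.035,0],"fingers": 1},{"dp": [2,0,-3.3],"dr": [0,-0.035,0],"fingers": 1},{"dp": [2,0,-3.3],"dr": [0,-0.035,0],"fingers": 1}])

```text
time_s: 7.28
tool_pos: [0.5119, 0.2873, 0.1018]
tool_rot: [179.9, -16.8, 24.5]
force: [0.0, 0.0, -1.0]
grip_width: 0.0177
grasp_force: 45.0
```

```bash
python3 - <<'E'
from plan import *
s=env.read_camera("side")[:,:,::-1];t=env.read_camera("top")[:,:,::-1]
def c(i,x,y,w=100,h=75,k=4): return cv2.resize(i[y:y+h,x:x+w],None,fx=k,fy=k,interpolation=cv2.INTER_CUBIC)
cv2.imwrite("pics/crop4.png",np.hstack([c(s,190,220,100,100),c(t,165,180,100,100)]))
p,R,o=cur(); print(p,o["tool_rot"],o["grip_width"],o["force"],o["qpos"].round(1))
E
```

```text
[513.00893151 288.14741368 102.54822929] [-179.97501321  -16.98970704   24.50839479] 0.017415968997788554 [ 0.07161375  0.62070257 -0.57776128] [  32.9   16.9  -73.   114.    27.5   46.9 -119. ]
```

View pics/crop4.png

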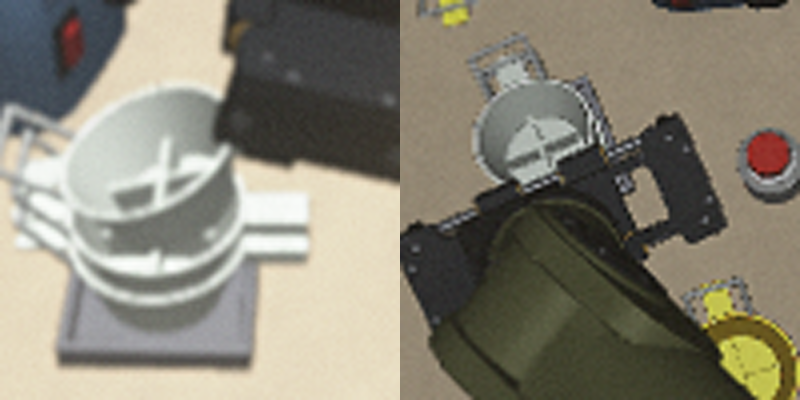

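The top dish is tipped about 18° and the two lower dishes haven't moved (their tab ends are still at crop x≈307). Next I draw the tongue out and lift.

Emit:
step_arm(moves=[{"dp": [-4.2,0,-1.3],"dr": [0,0,0],"fingers": 1},{"dp": [-4.2,0,-1.3],"dr": [0,0,0],"fingers": 1},{"dp": [-4.2,0,-1.3],"dr": [0,0,0],"fingers": 1},{"dp": [-4.2,0,-1.3],"dr": [0,0,0],"fingers": 1},{"dp": [-4.2,0,-1.3],"dr": [0,0,0],"fingers": 1}])

```text
time_s: 8.0
tool_pos: [0.4922, 0.2783, 0.1025]
tool_rot: [179.9, -16.9, 24.5]
force: [0.6, -0.4, -0.7]
grip_width: 0.0179
grasp_force: 45.0
```

Emit:
step_arm(moves=[{"dp": [0,0,0],"dr": [0,0,0],"fingers": 1},{"dp": [2,0,-6],"dr": [0,0,0],"fingers": 1},{"dp": [3,0,-10],"dr": [0,0,0],"fingers": 1},{"dp": [5,0,-17],"dr": [0,0,0],"fingers": 1},{"dp": [5,0,-17],"dr": [0,0,0],"fingers": 1}])

```text
time_s: 8.62
tool_pos: [0.4923, 0.2791, 0.1556]
tool_rot: [-180.0, -17.0, 24.6]
force: [0.7, -0.7, 0.2]
grip_width: 0.0173
grasp_force: 45.0
```

Emit:
step_arm(moves=[{"dp": [5,0,-17],"dr": [0,0,0],"fingers": 1},{"dp": [8,0,-25],"dr": [0,0,0],"fingers": 1},{"dp": [8,0,-25],"dr": [0,0,0],"fingers": 1},{"dp": [5,0,-15],"dr": [0,0,0],"fingers": 1},{"dp": [0,0,0],"dr": [0,0,0],"fingers": 1}])

```text
time_s: 9.25
tool_pos: [0.4937, 0.2794, 0.2418]
tool_rot: [179.9, -17.0, 24.6]
force: [-0.8, -0.2, -0.7]
grip_width: 0.0176
grasp_force: 45.0
```

```bash
python3 - <<'E'
from plan import *
s=env.read_camera("side")[:,:,::-1];t=env.read_camera("top")[:,:,::-1]
cv2.imwrite("pics/s5.png",s);cv2.imwrite("pics/t5.png",t)
def c(i,x,y,w=100,h=75,k=4): return cv2.resize(i[y:y+h,x:x+w],None,fx=k,fy=k,interpolation=cv2.INTER_CUBIC)
cv2.imwrite("pics/crop5.png",np.hstack([c(s,190,180,100,140),c(t,165,160,100,140)]))
p,R,o=cur(); print(p,o["tool_rot"],o["grip_width"],o["force"],o["qpos"].round(1))
# station plate ellipse from first side picture: grey plate vs white base
im=cv2.imread("pics/side0.png"); b=im[150:180,270:315]; g=cv2.cvtColor(b,cv2.COLOR_BGR2GRAY); print(g[::2,::2])
E
```

```text
[492.57843217 278.88043431 239.80900624] [179.97963631 -16.85560456  24.5556817 ] 0.017746953337383596 [ 0.66451714 -0.21709324 -1.51608824] [ 44.5  -9.5 -70.8 106.8  -9.4  59.6 -89.2]
[[196 197 198 198 199 198 198 197 197 203 197 198 195 198 194 193 194 193
  193 194 196 195 197]
 [228 221 209 200 201 197 198 199 198 197 193 195 196 193 192 191 192 193
  193 196 197 196 193]
 [245 243 241 239 234 223 214 201 203 205 202 199 200 198 193 193 193 196
  195 199 197 195 196]
 [243 243 244 244 244 237 217 206 211 207 207 206 205 211 209 204 197 192
  192 194 194 194 193]
 [243 244 244 244 241 221 207 209 211 211 209 206 210 211 210 215 206 204
  201 201 195 193 190]
 [243 243 244 244 237 210 214 212 208 208 210 209 211 209 213 214 213 235
  238 226 201 192 196]
 [243 244 243 245 181 173 209 213 212 212 210 212 213 214 218 205 160 235
  240 233 187 198 201]
 [244 244 243 243 134  69 139 182 203 208 212 206 212 212 182 131  74 222
  239 192 156 198 194]
 [245 243 243 245 206  70  51  78 106 122 134 132 124 113  69  52 113 237
  217 124 165 198 198]
 [242 241 243 245 246 203 112  68  47  50  54  51  48  53  73 140 221 232
  153 130 188 200 197]
 [173 193 217 234 238 241 237 212 186 159 143 133 160 190 214 240 238 181
  122 172 197 197 198]
 [118 125 132 138 158 181 205 223 234 236 238 240 243 244 243 241 212 127
  155 194 196 197 202]
 [120 120 115 120 118 119 124 134 149 165 186 213 227 235 240 231 145 134
  196 199 199 201 201]
 [169 158 149 132 119 116 114 115 118 122 124 124 137 156 174 154 118 177
  201 203 204 204 203]
 [186 193 191 184 179 164 154 140 121 117 118 117 119 116 120 113 155 204
  205 199 200 203 205]]
```

View pics/crop5.png

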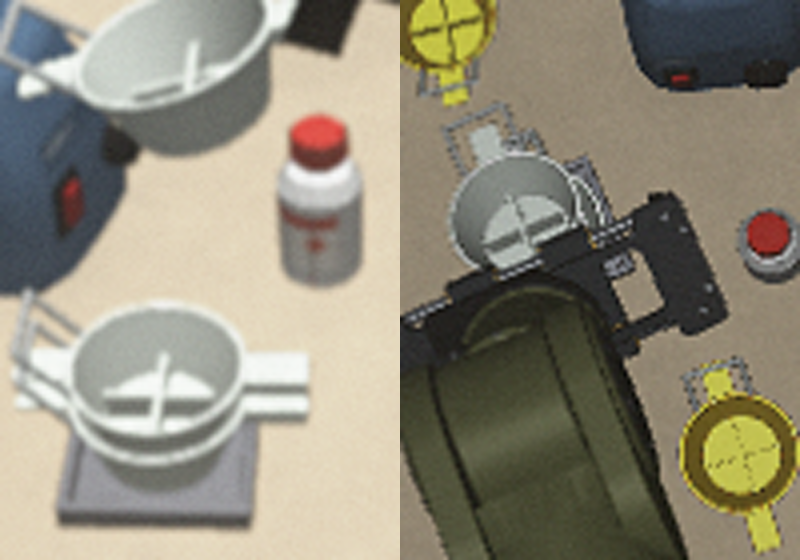

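Clean: the top dish is in hand and the lower two sit unchanged. Next I refine the station pose from subpixel base and head edges.

```bash
cat > st.py <<'E'
from plan import *
S=cv2.cvtColor(cv2.imread("pics/side0.png"),cv2.COLOR_BGR2GRAY).astype(float);T=cv2.cvtColor(cv2.imread("pics/top0.png"),cv2.COLOR_BGR2GRAY).astype(float)
def cross(v,lo,th):   # last index (sub-pixel) where v falls through th from above, scanning outward
    i=[k for k in range(len(v)-1) if v[k]>=th>v[k+1]][-1]; return lo+i+(v[i]-th)/(v[i]-v[i+1])
obs=[] # cam, z, pixel, axis(0:x,1:y), value
for c in range(264,294,2):
    obs.append(("side",.028,(c,cross(S[160:182,c],160,185)),1,.045))
for r in range(166,174): obs.append(("side",.028,(cross(S[r,295:315],295,190),r),0,-.044))
for r in range(172,202,2):
    v=T[r,340:353][::-1]; th=(v[:3].max()+np.median(v[-5:]))/2; c=352-cross(v,0,th); obs.append(("top",.028,(c,r),1,.045))
for c in range(354,378,2):
    v=T[204:220,c]; th=(v.max()+np.median(v[-5:]))/2; obs.append(("top",.028,(c,cross(v,204,th)),0,-.044))
X=np.array([plane(n,p,z)[:2] for n,z,p,_,_ in obs])
def f(q):
    c,s=np.cos(q[2]),np.sin(q[2]); d=X-q[:2]; l=np.c_[c*d[:,0]+s*d[:,1],-s*d[:,0]+c*d[:,1]]
    return np.array([l[i,o[3]]-o[4] for i,o in enumerate(obs)])*1000
r=least_squares(f,[.63,-.141,.045],loss="soft_l1"); print(r.x[:2]*1000,np.degrees(r.x[2])); print(f(r.x).round(1).tolist())
for sel in (("side",),("top",)):
    m=[o[0] in sel for o in obs]; q=least_squares(lambda q:f(q)[m],[.63,-.141,.045],loss="soft_l1").x; print(sel,q[:2]*1000,np.degrees(q[2]))
# plate ellipse extremes in the side view vs model
t=np.linspace(0,6.28,200)
for q in (r.x,):
  e=proj("side",np.c_[q[0]+.033*np.cos(t),q[1]+.033*np.sin(t),0*t+.042]); print(e.min(0),e.max(0))
E
python3 st.py
```

```text
[ 632.25856655 -141.28841181] 0.7613690834221776
[3.0, 3.1, 2.8, 2.6, 50.1, 2.1, 1.9, 1.9, 1.8, 1.7, 1.7, 1.0, 0.8, 0.7, 1.0, -3.0, -3.3, -3.4, -3.4, -3.5, -3.8, -4.0, -4.2, -0.6, -0.8, -0.9, -1.4, -2.1, -2.1, -2.3, -2.1, -2.1, -2.0, -2.1, -2.1, -2.4, -3.3, -3.7, 0.7, 0.8, 0.8, 0.7, 0.7, 0.8, 0.7, 0.9, 1.0, 1.1, 1.0, 1.2]
('side',) [ 628.8967862  -139.83321855] 2.431102964668769
('top',) [ 633.22294464 -143.71285659] 1.9722620930762045
[276.95642039 154.06969458] [301.27666543 166.0236465 ]
```

```bash
python3 - <<'E'
from plan import *
print("blue",plane("top",(292.5,170),.091).round(3))
p,R,o=cur()
T=tool(2.3,35)
rows(p,R,[(np.array([530,190,225]),tool(15,22),3),(np.array([550,-20,180]),T,6)],dec=1)
E
```

```text
blue [0.682 0.063 0.091]
wp 3 [530. 190. 225.]
wp 9 [550. -20. 180.]
([-2.4, 32.1, 4.5], [-0.018, 0.03, 0.052])
([-0.8, 32.2, 4.9], [-0.019, 0.03, 0.053])
([0.7, 32.0, 5.6], [-0.018, 0.03, 0.052])
([-8.2, 34.7, 4.8], [-0.018, 0.038, 0.033])
([-7.3, 34.8, 5.1], [-0.017, 0.037, 0.032])
([-6.4, 35.0, 5.4], [-0.018, 0.038, 0.033])
([-5.4, 35.0, 5.8], [-0.018, 0.037, 0.032])
([-4.5, 35.1, 6.3], [-0.018, 0.038, 0.033])
([-3.6, 35.1, 6.8], [-0.017, 0.038, 0.033])
```

Emit:
step_arm(moves=[{"dp": [-2.4,32,4.5],"dr": [-0.018,0.03,0.052],"fingers": 1},{"dp": [-0.8,32,5],"dr": [-0.019,0.03,0.053],"fingers": 1},{"dp": [0.7,32,5.6],"dr": [-0.018,0.03,0.052],"fingers": 1},{"dp": [-8.2,34.7,4.8],"dr": [-0.018,0.038,0.033],"fingers": 1},{"dp": [-7.3,34.8,5.1],"dr": [-0.017,0.037,0.032],"fingers": 1}], squeeze=55)

```text
time_s: 9.98
tool_pos: [0.5363, 0.119, 0.2087]
tool_rot: [179.7, -26.3, 10.8]
force: [0.8, 0.3, -0.7]
grip_width: 0.0177
grasp_force: 55.0
```

Emit:
step_arm(moves=[{"dp": [-6.4,35,5.4],"dr": [-0.018,0.038,0.033],"fingers": 1},{"dp": [-5.4,35,5.8],"dr": [-0.018,0.037,0.032],"fingers": 1},{"dp": [-4.5,35,6.3],"dr": [-0.018,0.038,0.033],"fingers": 1},{"dp": [-3.6,35,6.8],"dr": [-0.017,0.038,0.033],"fingers": 1},{"dp": [0,0,0],"dr": [0,0,0],"fingers": 1}])

```text
time_s: 10.6
tool_pos: [0.548, -0.0213, 0.1768]
tool_rot: [-179.8, -34.8, 1.9]
force: [0.3, 0.3, -1.2]
grip_width: 0.0172
grasp_force: 55.0
```

```bash
python3 - <<'E'
from plan import *
p,R,o=cur(); print(p,o["tool_rot"],o["grip_width"],o["force"],o["qpos"].round(1))
T=tool(2.3,35)
rows(p,R,[(np.array([552,-25,120]),T,3),(np.array([552,-25,79]),T,2)],dec=1)
E
```

```text
[547.96120975 -21.34699047 176.81319692] [-179.8065024   -34.76074658    1.9442986 ] 0.017206954625894333 [ 0.28318594  0.34157351 -1.23537975] [ 31.1 -16.  -26.4 130.1 -20.3  30.9 -70.2]
wp 3 [552.1 -25.  120. ]
wp 5 [551.9 -25.   79. ]
([-9.7, 1.3, 16.3], [0.0, 0.001, -0.002])
([-9.8, 1.3, 16.3], [0.0, 0.002, -0.001])
([-9.7, 1.3, 16.3], [0.0, 0.001, -0.002])
([-11.8, 0.0, 16.8], [0.0, 0.0, -0.0])
([-11.8, 0.0, 16.7], [0.0, 0.0, -0.0])
```

Emit:
step_arm(moves=[{"dp": [-9.7,1.3,16.3],"dr": [0,0.001,-0.002],"fingers": 1},{"dp": [-9.8,1.3,16.3],"dr": [0,0.002,-0.001],"fingers": 1},{"dp": [-9.7,1.3,16.3],"dr": [0,0.001,-0.002],"fingers": 1},{"dp": [-11.8,0,16.8],"dr": [0,0,0],"fingers": 1},{"dp": [-11.8,0,16.7],"dr": [0,0,0],"fingers": 1}])

```text
time_s: 11.22
tool_pos: [0.5545, -0.0219, 0.0815]
tool_rot: [179.9, -35.2, 2.7]
force: [-0.0, 0.5, 0.0]
grip_width: 0.0174
grasp_force: 55.0
```

```bash
python3 - <<'E'
from plan import *
p,R,o=cur(); print(p,o["tool_rot"],o["grip_width"],o["force"],o["qpos"].round(1))
s=env.read_camera("side")[:,:,::-1];t=env.read_camera("top")[:,:,::-1]
cv2.imwrite("pics/s6.png",s);cv2.imwrite("pics/t6.png",t)
def c(i,x,y,w=100,h=75,k=4): return cv2.resize(i[y:y+h,x:x+w],None,fx=k,fy=k,interpolation=cv2.INTER_CUBIC)
cv2.imwrite("pics/crop6.png",np.hstack([c(s,220,120,100,120),c(t,280,125,100,120)]))
org=p/1000+R.apply([0,0,0])+np.array([.052*np.cos(np.radians(2.3)),.052*np.sin(np.radians(2.3)),.010]); print("pred rim",proj("side",org),proj("top",org))
E
```

```text
[554.50124383 -21.87016413  81.49219729] [179.90163155 -35.23179302   2.66645681] 0.017422332973262296 [-0.03824721  0.5270629   0.02734694] [ 31.   -5.5 -28.9 135.4 -19.   15.  -69.2]
pred rim [[279.51464676 166.59560001]] [[323.57358133 198.34712182]]
```

View pics/crop6.png

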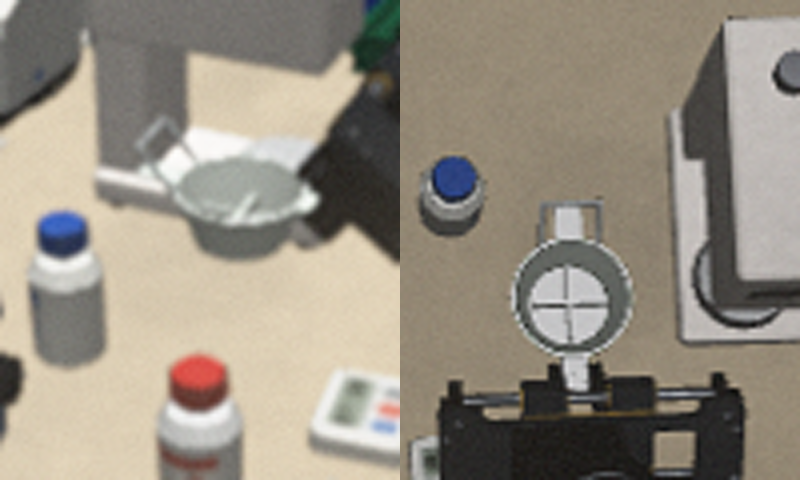

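The dish is level in front of the station on the left, its rim at side px ≈(280.4,167.4) and top px ≈(322.9,198.8). I'll use it to remove each camera's local bias.

```bash
python3 - <<'E'
from plan import *
z=.0915; fk=np.array([.5545+.05194,-.0219+.0024])
s=plane("side",(280.4,167.4),z)[:2]; t=plane("top",(322.9,198.75),z)[:2]
print("fk",fk,"side",s,"top",t)
bs=s-fk; bt=t-fk
print("station by side",np.array([.6289,-.1398])-bs," by top",np.array([.6332,-.1437])-bt)
# automatic: rim ellipse in top via bright mask
for n,f,x,y,w,h in (("top","t6",300,175,50,45),("side","s6",250,150,60,45)):
    im=cv2.imread(f"pics/{f}.png")[y:y+h,x:x+w]; hsv=cv2.cvtColor(im,cv2.COLOR_BGR2HSV)
    m=((hsv[...,1]<40)&(hsv[...,2]>90)).astype(np.uint8)
    m=cv2.morphologyEx(m,cv2.MORPH_OPEN,cv2.getStructuringElement(cv2.MORPH_ELLIPSE,(13,13))) if n=="top" else m
    cs=max(cv2.findContours(m,cv2.RETR_EXTERNAL,cv2.CHAIN_APPROX_NONE)[0],key=cv2.contourArea); e=cv2.fitEllipse(cs); print(n,np.array(e[0])+[x,y],e[1],plane(n,np.array(e[0])+[x,y],z)[:2])
    th=np.linspace(0,6.28,300); q=proj(n,np.c_[fk[0]+.04*np.cos(th),fk[1]+.04*np.sin(th),0*th+z]); print("model rim",q.min(0),q.max(0))
E
```

```text
fk [ 0.60644 -0.0195 ] side [ 0.60297545 -0.01721069] top [ 0.60534942 -0.01799128]
station by side [ 0.63236455 -0.14208931]  by top [ 0.63429058 -0.14520872]Traceback (most recent call last):
  File "<stdin>", line 12, in <module>
ValueError: max() iterable argument is empty
```

```bash
python3 - <<'E'
from plan import *
p,R,o=cur(); T=tool(2.2,35)
rows(p,R,[(np.array([580.8,-145,78]),T,6)],dec=1)
E
```

```text
wp 6 [ 580.8 -145.    78. ]
([3.0, 20.8, 2.3], [-0.001, 0.0, 0.001])
([3.0, 20.7, 2.4], [-0.0, 0.0, 0.001])
([3.0, 20.8, 2.3], [-0.001, 0.001, 0.001])
([3.1, 20.7, 2.4], [-0.001, -0.0, 0.001])
([3.0, 20.8, 2.4], [-0.001, -0.0, 0.001])
([3.1, 20.7, 2.4], [-0.0, 0.0, 0.001])
```

Emit:
step_arm(moves=[{"dp": [3,20.8,2.3],"dr": [-0.001,0,0.001],"fingers": 1},{"dp": [3,20.7,2.4],"dr": [0,0,0.001],"fingers": 1},{"dp": [3,20.8,2.3],"dr": [-0.001,0.001,0.001],"fingers": 1},{"dp": [0,0,0],"dr": [0,0,0],"fingers": 1},{"dp": [0,0,0],"dr": [0,0,0],"fingers": 1}])

```text
time_s: 11.95
tool_pos: [0.5689, -0.0838, 0.0827]
tool_rot: [179.9, -35.4, 2.5]
force: [0.0, 0.2, -0.1]
grip_width: 0.0172
grasp_force: 55.0
```

```bash
python3 - <<'E'
from plan import *
p,R,o=cur(); print(p,o["tool_rot"],o["force"],o["qpos"].round(1)); T=tool(2.2,35)
rows(p,R,[(np.array([580.8,-145,78]),T,4)],dec=1)
E
```

```text
[568.9209545  -83.75181917  82.73721464] [179.87963803 -35.36975235   2.45030439] [ 0.01117797  0.24298416 -0.13825584] [ 30.9  -2.3 -20.1 132.7 -29.5  16.8 -51.2]
wp 4 [ 580.8 -145.    78. ]
([1.2, 15.4, 2.3], [-0.0, -0.002, 0.001])
([1.2, 15.4, 2.4], [-0.0, -0.001, 0.001])
([1.3, 15.5, 2.3], [-0.0, -0.002, 0.001])
([1.2, 15.4, 2.3], [-0.0, -0.001, 0.001])
```

Emit:
step_arm(moves=[{"dp": [-2.7,5,3.8],"dr": [0,-0.006,0.001],"fingers": 1},{"dp": [2.5,18,1.8],"dr": [0,0,0.001],"fingers": 1},{"dp": [2.5,19,1.8],"dr": [0,0,0.001],"fingers": 1},{"dp": [2.6,19.5,1.9],"dr": [0,0,0.001],"fingers": 1},{"dp": [0,0,0],"dr": [0,0,0],"fingers": 1}])

```text
time_s: 12.58
tool_pos: [0.5809, -0.1473, 0.0778]
tool_rot: [-180.0, -35.1, 2.0]
force: [0.1, 0.6, -0.3]
grip_width: 0.0172
grasp_force: 55.0
```

```bash
python3 - <<'E'
from plan import *
p,R,o=cur(); print(p,o["tool_rot"],o["force"],o["qpos"].round(1)); T=tool(2.2,35)
rows(p,R,[(np.array([580.8,-145,78]),T,1)],dec=1)
s=env.read_camera("side")[:,:,::-1]; t=env.read_camera("top")[:,:,::-1]; cv2.imwrite("pics/s7.png",s)
c=lambda i,x,y:cv2.resize(i[y:y+60,x:x+60],None,fx=6.6,fy=6.6,interpolation=cv2.INTER_CUBIC)
im=np.hstack([c(s,262,125),c(t,345,170)]); cv2.imwrite("pics/crop7.png",im)
E
```

```text
[ 580.85119825 -147.3053139    77.846581  ] [-179.97080768  -35.05295037    1.95457079] [ 0.06618641  0.60909015 -0.28302276] [ 34.5   2.1 -15.6 129.  -36.4  19.3 -37.6]
wp 1 [ 580.8 -145.    78. ]
([0.1, -2.3, -0.1], [0.002, -0.001, -0.004])
```

View pics/crop7.png

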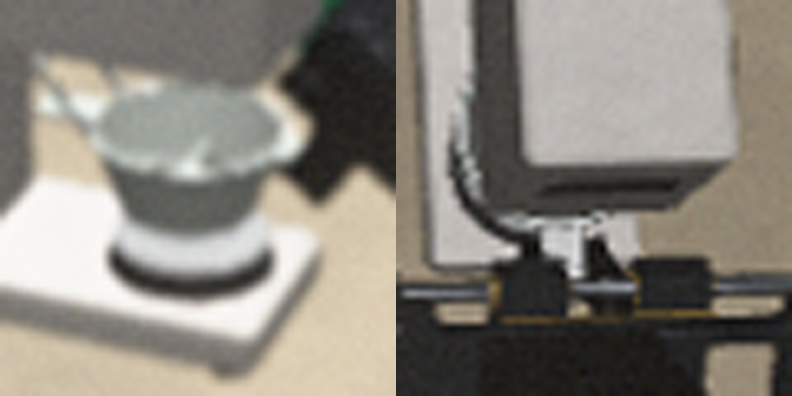

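The dish hovers over the plate beneath the head, and its foot is centred on the plate columns within about 1 mm in the side view. I'll check the depth direction numerically.

```bash
python3 - <<'E'
from plan import *
g=cv2.cvtColor(cv2.imread("pics/s7.png"),cv2.COLOR_BGR2GRAY)
print("rows 148-174"); 
for c in (283,286,289,291,293,296,299,302): print(c,g[148:174,c])
for r in (155,157,159,161,163,165): print(r,g[r,274:308])
th=np.linspace(0,6.28,300)
def ext(cx,cy,rad,z): q=proj("side",np.c_[cx+rad*np.cos(th),cy+rad*np.sin(th),0*th+z]); return q.min(0).round(2),q.max(0).round(2)
b=np.array([-.0035,.0023])
f=np.array([.58085+.052,-.1473+.002])+b
print("foot",ext(*f,.028,.0518),"rim",ext(*f,.040,.0878),"plate",ext(*(np.array([.6328,-.143])+b),.033,.042))
E
```

```text
rows 148-174
283 [181 195 171 120  87  91  93  86  89  88 111 160 201 217 217 204 171 113
  67  45  84 165 230 240 221 172]
286 [176 176 156 126 102  92  92  95  93  92  98 113 159 201 214 219 204 171
 109  60  50  97 190 238 236 197]
289 [176 200 218 197 137  94  93  97  96  95  98 102 135 178 209 216 213 193
 133  82  52  75 153 223 239 225]
291 [201 213 230 212 147  96  91  93  94  98  94 103 133 178 212 218 218 193
 138  83  52  66 133 212 241 237]
293 [156 144 168 170 130  93  93  95  97  96  95 105 146 192 213 219 220 188
 128  75  51  73 148 222 244 244]
296 [157 162 158 125  98  89  93  97  93  93  96 129 177 210 221 222 214 183
 110  60  53 106 195 245 246 243]
299 [162 174 160 116  90  89  93  93 104 135 179 210 221 222 221 209 169 102
  56  51 106 186 240 246 246 245]
302 [184 154 118 115 150 171 184 191 195 203 212 216 218 206 166 109  76  80
 111 173 225 241 241 234 216 185]
155 [246 246 246 247 245 214 139  93  87  86  94  90  95  92  95  97  98  93
  96  95  96  95  97  91  93  93 116 160 191 200 201 200 198 182]
157 [246 246 246 247 247 239 196 133  96  88  90  94  92  94  96  95 100  98
  95  96  92  96  93  97 102 135 175 203 203 201 200 198 199 201]
159 [246 247 246 247 243 234 214 200 181 160 143 126 113 109 102 102 100 103
 104 105 112 120 129 149 186 210 219 221 216 223 224 225 223 222]
161 [246 246 247 246 227 195 201 219 220 217 214 209 201 195 187 178 177 178
 185 192 202 210 210 214 222 222 221 210 206 225 241 244 243 242]
163 [246 246 247 231 147  88 122 167 195 204 210 216 219 218 218 216 219 218
 219 219 217 222 222 221 216 209 182 140 109 164 232 244 243 239]
165 [246 245 248 239 166  73  47  60  83 113 133 151 171 180 184 193 192 193
 191 188 186 190 183 158 128 102  77  56  80 164 234 244 237 210]
foot (array([280.07, 151.74]), array([300.82, 161.79])) rim (array([275.71, 137.94]), array([305.94, 151.85])) plate (array([277.86, 154.38]), array([302.21, 166.37]))
```

Emit:
step_arm(moves=[{"dp": [-0.5,-1,-0.3],"dr": [0.001,0,-0.003],"fingers": 1},{"dp": [-1.7,0,2.5],"dr": [0,0,0],"fingers": 1},{"dp": [-1.7,0,2.5],"dr": [0,0,0],"fingers": 1},{"dp": [-0.9,0,1.2],"dr": [0,0,0],"fingers": 1},{"dp": [0,0,0],"dr": [0,0,0],"fingers": 1}])

```text
time_s: 13.3
tool_pos: [0.58, -0.145, 0.07]
tool_rot: [180.0, -35.0, 2.3]
force: [-0.0, -0.5, -0.7]
grip_width: 0.0174
grasp_force: 55.0
```

```bash
python3 - <<'E'
from plan import *
p,R,o=cur(); print(p,o["tool_rot"],o["force"],o["wrist_torque"])
E
```

```text
[ 580.00209238 -145.02462343   70.0485798 ] [179.97028116 -35.02845938   2.29195802] [-0.0357264  -0.46459524 -0.73927887] [0.02099312 0.7654319  0.07936665]
```

Emit:
step_arm(moves=[{"dp": [0,1,0],"dr": [0,0,-0.001],"fingers": 1},{"dp": [-0.6,0,0.8],"dr": [0,0,0],"fingers": 1},{"dp": [-0.9,0,1.2],"dr": [0,0,0],"fingers": 1},{"dp": [-0.9,0,1.2],"dr": [0,0,0],"fingers": 1},{"dp": [0,0,0],"dr": [0,0,0],"fingers": 1}])

```text
time_s: 13.92
tool_pos: [0.5802, -0.1462, 0.0665]
tool_rot: [179.9, -35.1, 2.4]
force: [-0.7, 0.1, 1.3]
grip_width: 0.0171
grasp_force: 55.0
```

```bash
python3 - <<'E'
from plan import *
p,R,o=cur(); print(p,o["tool_rot"],o["force"],o["wrist_torque"])
E
```

```text
[ 580.20452321 -146.21213645   66.4746009 ] [179.90441976 -35.06846383   2.36879793] [-0.71300899  0.06299849  1.29892169] [-0.0306597   0.72645417  0.00341452]
```

Emit:
step_arm(moves=[{"dp": [-0.6,0,0.8],"dr": [0,0,0],"fingers": 1},{"dp": [-0.6,0,0.8],"dr": [0,0,0],"fingers": 1},{"dp": [-0.6,0,0.8],"dr": [0,0,0],"fingers": 1},{"dp": [0,0,0],"dr": [0,0,0],"fingers": 1},{"dp": [0,0,0],"dr": [0,0,0],"fingers": 1}])

```text
time_s: 14.55
tool_pos: [0.5802, -0.1463, 0.0636]
tool_rot: [179.9, -35.1, 2.4]
force: [-0.0, -0.3, 2.5]
grip_width: 0.0172
grasp_force: 55.0
```

```bash
python3 - <<'E'
from plan import *
p,R,o=cur(); print(p,o["tool_rot"],o["force"],o["wrist_torque"])
E
```

```text
[ 580.17705256 -146.25063507   63.5769914 ] [179.89361904 -35.07514841   2.37915963] [-0.04524773 -0.26604728  2.50553448] [0.03197537 0.4476508  0.02686395]
```

Emit:
step_arm(moves=[{"dp": [-0.6,0,0.8],"dr": [0,0,0],"fingers": 1},{"dp": [-0.6,0,0.8],"dr": [0,0,0],"fingers": 1},{"dp": [-0.6,0,0.8],"dr": [0,0,0],"fingers": 1},{"dp": [0,0,0],"dr": [0,0,0],"fingers": 1},{"dp": [0,0,0],"dr": [0,0,0],"fingers": 1}])

```text
time_s: 15.18
tool_pos: [0.5801, -0.1462, 0.0605]
tool_rot: [179.9, -35.1, 2.4]
force: [-0.3, -0.1, 2.8]
grip_width: 0.0176
grasp_force: 55.0
```

Emit:
step_arm(moves=[{"dp": [-0.3,0,0.4],"dr": [0,0,0],"fingers": 1},{"dp": [-0.3,0,0.4],"dr": [0,0,0],"fingers": 1},{"dp": [0,0,0],"dr": [0,0,0],"fingers": 1},{"dp": [0,0,0],"dr": [0,0,0],"fingers": 1},{"dp": [0,0,0],"dr": [0,0,0],"fingers": 1}])

```text
time_s: 15.8
tool_pos: [0.58, -0.1463, 0.0596]
tool_rot: [179.9, -35.1, 2.4]
force: [-2.2, -0.4, 3.9]
grip_width: 0.0169
grasp_force: 55.0
```

```bash
python3 - <<'E'
from plan import *
p,R,o=cur(); print(p,o["tool_rot"],o["force"],o["wrist_torque"])
E
```

```text
[ 579.99323165 -146.25151806   59.58742657] [179.89784707 -35.0733801    2.37646072] [-2.18008338 -0.44475632  3.93064357] [0.03689066 0.12131309 0.07612226]
```

Emit:
step_arm(moves=[{"dp": [-0.3,0,0.4],"dr": [0,0,0],"fingers": 1},{"dp": [0,0,0],"dr": [0,0,0],"fingers": 1},{"dp": [0,0,0],"dr": [0,0,0],"fingers": 1},{"dp": [0,0,0],"dr": [0,0,0],"fingers": 1},{"dp": [0,0,0],"dr": [0,0,0],"fingers": 1}])

```text
time_s: 16.42
tool_pos: [0.58, -0.1463, 0.0595]
tool_rot: [179.9, -35.1, 2.4]
force: [-5.3, 1.1, 8.2]
grip_width: 0.017
grasp_force: 55.0
```

Emit:
step_arm(moves=[{"dp": [-0.3,0,0.4],"dr": [0,0,0],"fingers": 1},{"dp": [0,0,0],"dr": [0,0,0],"fingers": 1},{"dp": [0,0,0],"dr": [0,0,0],"fingers": 1},{"dp": [0,0,0],"dr": [0,0,0],"fingers": 1},{"dp": [0,0,0],"dr": [0,0,0],"fingers": 1}])

```text
time_s: 17.05
tool_pos: [0.5802, -0.1464, 0.0593]
tool_rot: [179.9, -35.1, 2.4]
force: [-6.2, 0.0, 11.1]
grip_width: 0.0173
grasp_force: 55.0
```

The force rose sharply while the motion stopped, so the plate is on its stop. I'll let it rise gently with the dish still held.

Emit:
step_arm(moves=[{"dp": [0.6,0,-0.8],"dr": [0,0,0],"fingers": 1},{"dp": [0.9,0,-1.2],"dr": [0,0,0],"fingers": 1},{"dp": [0.9,0,-1.2],"dr": [0,0,0],"fingers": 1},{"dp": [0.9,0,-1.2],"dr": [0,0,0],"fingers": 1},{"dp": [0.9,0,-1.2],"dr": [0,0,0],"fingers": 1}])

```text
time_s: 17.68
tool_pos: [0.5798, -0.1461, 0.0651]
tool_rot: [179.9, -35.0, 2.4]
force: [0.4, -1.0, 1.9]
grip_width: 0.0174
grasp_force: 55.0
```

Emit:
step_arm(moves=[{"dp": [0.6,0,-0.8],"dr": [0,0,0],"fingers": 1},{"dp": [0,0,0],"dr": [0,0,0],"fingers": 1},{"dp": [0,0,0],"dr": [0,0,0],"fingers": 1},{"dp": [0,0,0],"dr": [0,0,0],"fingers": 1},{"dp": [0,0,0],"dr": [0,0,0],"fingers": 1}])

```text
time_s: 18.3
tool_pos: [0.5797, -0.146, 0.066]
tool_rot: [179.9, -35.0, 2.4]
force: [0.0, -0.8, 1.5]
grip_width: 0.0173
grasp_force: 55.0
```

```bash
python3 - <<'E'
from plan import *
p,R,o=cur(); print(p,o["tool_rot"],o["force"],o["wrist_torque"])
g=cv2.cvtColor(env.read_camera("side"),cv2.COLOR_RGB2GRAY); cv2.imwrite("pics/s8.png",g)
for c in (286,291,296): print(c,g[148:174,c])
for r in (157,159,161,163,165): print(r,g[r,274:308])
E
```

```text
[ 579.74803961 -146.0121094    66.02052227] [179.93382172 -35.01539311   2.36780812] [ 0.04383703 -0.82407774  1.4573047 ] [-0.05677162  0.4783074  -0.07558795]
286 [163 159 165 164 173 181 181 168 126  95  96  95  98  94  95 107 147 164
 140  87  55 100 188 240 236 200]
291 [160 165 176 189 206 214 217 196 134  94  97  95  97  96  93 102 133 173
 175 119  63  67 134 211 241 238]
296 [158 152 156 155 155 158 185 180 129  97  95  99  93  93 103 133 172 191
 150  90  58 103 198 242 246 244]
157 [246 247 247 246 227 158  96  86  89  91  92  95  95  93  95  93  95  94
  97  94  98  94  97  96  91  91  94 127 175 194 188 167 132  90]
159 [247 246 247 249 244 198 125  90  88  92  91  94  95  95  96  98  96  95
  93  97  96  99  99  93  92  95 119 174 216 232 231 230 227 209]
161 [246 247 247 245 233 192 159 126 102  97  93  97  94  94 101  97  99  96
  99 100  96  97  93  93  99 129 180 210 221 233 242 243 244 245]
163 [246 246 246 234 150 102 143 170 159 140 124 114 107 108 103  99 102 102
 104 106 109 120 133 148 166 190 192 176 140 171 232 243 243 240]
165 [246 246 247 239 165  82  62  83 112 133 153 162 164 162 164 161 164 173
 176 172 178 184 191 177 172 148 107  74  85 166 235 243 237 209]
```

```bash
python3 - <<'E'
from plan import *
g=cv2.cvtColor(cv2.imread("pics/s6.png"),cv2.COLOR_BGR2GRAY)
for c in (272,276,280,284,288): print(c,"far",g[154:164,c],"near",g[170:190,c])
for r in (164,166,168,172,176,178): print(r,"L",g[r,258:275],"R",g[r,286:304])
th=np.linspace(0,6.28,400)
def ell(cx,cy,rad,z): return proj("side",np.c_[cx+rad*np.cos(th),cy+rad*np.sin(th),0*th+z])
fk=np.array([.60644,-.0195])
for d in ((0,0),(-.0035,.0023),(-.0011,.0015)):
    for rad,z in ((.04,.0915),(.028,.0555)):
        e=ell(*(fk+d),rad,z); print(d,rad,e.min(0).round(2),e.max(0).round(2))
E
```

```text
272 far [248 248 247 248 247 233 188 163 164 164] near [184 182 165 167 169 128 101  94  99  97  98  97 108 139 179 197 202 202
 199 201]
276 far [244 248 248 246 238 205 173 164 170 166] near [172 188 182 162 178 185 139 101  96 104  99 101 102 105 130 168 191 201
 201 199]
280 far [232 243 244 234 213 186 169 166 163 166] near [191 204 219 219 209 192 135  98 101 103  99 103  99 103 121 158 192 200
 201 201]
284 far [210 213 216 222 228 216 181 167 161 161] near [146 139 163 195 216 196 142 104 100 103 102 102 101 108 136 175 198 200
 204 200]
288 far [213 217 216 221 223 215 189 164 157 157] near [157 153 166 191 194 141  98  98  97 100  94  94 119 154 188 202 206 201
 201 204]
164 L [206 181 184 213 236 240 235 199 162 161 159 160 162 165 167 167 167] R [161 159 160 157 157 155 150 134  99  68  64  52  40  47  41  40  44  40]
166 L [236 236 221 181 169 183 172 163 154 158 160 159 166 163 167 167 167] R [162 160 156 158 156 156 153 148 139 148 159 111  53  37  42  40  44  41]
168 L [155 164 172 158 143 165 192 171 156 155 156 162 162 166 163 168 163] R [161 159 157 154 154 153 150 142 153 194 225 206 172 112  59  39  40  39]
172 L [142 133 125 124 122 121 121 131 159 180 179 177 163 162 165 167 174] R [172 168 166 164 180 189 184 185 184 197 197 159 100  56  40  41  48  45]
176 L [203 203 203 203 200 203 204 198 183 137  97  90  97  96 101 101 110] R [110 102  98 101  93  96 109 120 126 119  93  69  55  49  44  47  43  43]
178 L [203 201 202 198 201 202 199 200 193 167 124 100  93  96  99 103 100] R [101 100  97  98  98  99 109 124 124 126 124 114  94  67  52  44  53  75]
(0, 0) 0.04 [262.77 158.48] [296.2 175.4]
(0, 0) 0.028 [267.87 173.46] [290.76 185.64]
(-0.0035, 0.0023) 0.04 [263.65 159.19] [297.19 176.21]
(-0.0035, 0.0023) 0.028 [268.75 174.21] [291.71 186.46]
(-0.0011, 0.0015) 0.04 [262.9  158.84] [296.39 175.81]
(-0.0011, 0.0015) 0.028 [268.01 173.84] [290.93 186.06]
```

The foot reads 1.25 px high in free air too, so that offset is systematic. After correcting for it, foot and plate are centred within about 1 mm. I'll unload the plate, release and retreat.

Emit:
step_arm(moves=[{"dp": [0.5,0,-0.7],"dr": [0,0,0],"fingers": 1},{"dp": [0.4,0,-0.6],"dr": [0,0,0],"fingers": 1},{"dp": [0,0,0],"dr": [0,0,0],"fingers": 1},{"dp": [0,0,0],"dr": [0,0,0],"fingers": 1},{"dp": [0,0,0],"dr": [0,0,0],"fingers": 1}], squeeze=20)

```text
time_s: 18.98
tool_pos: [0.5799, -0.146, 0.0677]
tool_rot: [179.9, -35.0, 2.4]
force: [-0.2, 0.5, -0.3]
grip_width: 0.018
grasp_force: 20.0
```

```bash
python3 - <<'E'
from plan import *
p,R,o=cur(); print(p,o["tool_rot"],o["force"],o["wrist_torque"])
E
```

```text
[ 579.8860438 -145.9946877   67.7283368] [179.92538399 -35.03004202   2.37502475] [-0.2437331   0.49462675 -0.26374093] [ 0.02359874  0.74705614 -0.01230238]
```

Unloaded. Opening slowly, then retreating.

Emit:
step_arm(moves=[{"dp": [0,0,0],"dr": [0,0,0],"fingers": 0.75},{"dp": [0,0,0],"dr": [0,0,0],"fingers": 0.7},{"dp": [0,0,0],"dr": [0,0,0],"fingers": 0.6},{"dp": [0,0,0],"dr": [0,0,0],"fingers": 0.5},{"dp": [0,0,0],"dr": [0,0,0],"fingers": 0.5}], squeeze=3)

```text
time_s: 19.6
tool_pos: [0.5801, -0.1461, 0.0679]
tool_rot: [179.9, -35.1, 2.4]
force: [-0.4, -0.0, 0.0]
grip_width: 0.0414
grasp_force: 0.0
```

Emit:
step_arm(moves=[{"dp": [0,0,-4],"dr": [0,0,0],"fingers": 0.5},{"dp": [0,0,-8],"dr": [0,0,0],"fingers": 0.5},{"dp": [0,0,-10],"dr": [0,0,0],"fingers": 0.5},{"dp": [0,0,-10],"dr": [0,0,0],"fingers": 0.5},{"dp": [0,0,0],"dr": [0,0,0],"fingers": 0.5}])

```text
time_s: 20.23
tool_pos: [0.5619, -0.1473, 0.0955]
tool_rot: [179.8, -35.2, 2.4]
force: [0.3, -0.0, -0.1]
grip_width: 0.0436
grasp_force: 0.0
```

```bash
python3 - <<'E'
from plan import *
p,R,o=cur(); print(p,o["tool_rot"],o["force"],o["qpos"].round(1),o["grip_width"])
rgb=env.read_camera("side"); g=cv2.cvtColor(rgb,cv2.COLOR_RGB2GRAY); cv2.imwrite("pics/s9.png",rgb[:,:,::-1]); cv2.imwrite("pics/t9.png",env.read_camera("top")[:,:,::-1])
for c in (286,291,296): print(c,g[148:174,c])
for r in (157,159,161,163,165): print(r,g[r,274:308])
E
```

```text
[ 561.8567935  -147.34577139   95.45205798] [179.81762049 -35.15247027   2.3992553 ] [ 0.32049767 -0.03405078 -0.1033738 ] [ 35.4  -1.9 -15.1 130.4 -36.5  22.3 -37.1] 0.04360599047525176
286 [164 163 161 169 185 189 168 114  92  96  95  97  98  94 100 125 157 154
 108  59  53  98 186 240 236 200]
291 [161 167 181 192 193 198 194 153 112  95  97  97  95 101 101 117 157 172
 144  80  53  67 133 212 241 238]
296 [154 154 155 158 161 178 174 130  96  89  94  96  93  96 119 165 197 178
 113  61  52 104 194 243 246 243]
157 [247 246 247 247 240 168 106  88  93  91  91  92  96  97  95  93  96  95
  97  91 101  94  89  91  94  88 104 141 180 199 203 201 198 197]
159 [246 246 246 249 245 204 127  92  90  92  94  95  97  98  95  96  98  97
 100  95  93  97  96  94  89 103 141 191 216 223 225 225 225 221]
161 [246 247 246 246 230 181 157 138 109  98  95  95  94  95  97  99  95 101
 100  95  95  93  96 103 118 151 195 206 209 227 242 244 243 241]
163 [245 247 246 232 148  84 115 151 150 148 149 138 125 122 121 114 115 117
 114 125 135 146 165 182 190 196 180 144 113 163 233 244 242 239]
165 [246 247 247 237 166  80  45  62  87 114 128 146 154 165 172 177 175 172
 176 174 176 182 178 157 128 108  77  54  77 167 235 244 238 211]
```

Emit:
step_arm(moves=[{"dp": [0,0,-12],"dr": [0,0,0],"fingers": 0.5},{"dp": [0,0,-12],"dr": [0,0,0],"fingers": 0.5},{"dp": [0,0,-12],"dr": [0,0,0],"fingers": 0.5},{"dp": [0,0,0],"dr": [0,0,0],"fingers": 0.5},{"dp": [0,0,0],"dr": [0,0,0],"fingers": 0.5}])

```text
time_s: 20.95
tool_pos: [0.541, -0.1477, 0.1237]
tool_rot: [179.9, -35.1, 2.4]
force: [0.9, -0.9, 0.5]
grip_width: 0.0436
grasp_force: 0.0
```

```bash
python3 - <<'E'
from plan import *
p,R,o=cur(); print(p,o["force"],o["grasp_force"])
g=cv2.cvtColor(env.read_camera("side"),cv2.COLOR_RGB2GRAY); h=cv2.cvtColor(cv2.imread("pics/s9.png"),cv2.COLOR_BGR2GRAY)
print("dish still:",np.abs(g[145:170,278:300].astype(int)-h[145:170,278:300]).mean())
a=cv2.cvtColor(cv2.imread("pics/s5.png"),cv2.COLOR_BGR2GRAY); print("stack still:",np.abs(g[250:312,190:270].astype(int)-a[250:312,190:270]).mean())
print(env.sign_off())
E
```

```text
[ 540.99442943 -147.65112229  123.71035179] [ 0.90773111 -0.8980401   0.51409286] 0.0
dish still: 2.2181818181818183
stack still: 9.605846774193548
the job is handed in; nothing more can be done
None
```

```bash
python3 - <<'E'
import cv2,numpy as np
L=lambda f:cv2.imread(f"pics/{f}.png",0).astype(np.float32)
ims={f:L(f) for f in ("s5","s6","s9","t5","t6","t9")}
for a,b,y,x in (("s5","s6",(262,312),(190,262)),("s5","s9",(262,312),(190,262)),("t6","t9",(185,245),(170,225))):
    A,B=[ims[k][y[0]:y[1],x[0]:x[1]] for k in (a,b)]; print(a,b,np.abs(A-B).mean().round(1),(B.mean()-A.mean()).round(1),cv2.phaseCorrelate(A.copy(),B.copy()))
E
```

```text
s5 s6 4.9 -4.8 ((-0.05477570742959159, -0.003076623977442239), 0.9757937094900343)
s5 s9 9.1 -9.1 ((-0.012189193871378734, -0.024867244676492817), 0.933593303627438)
t6 t9 2.4 1.4 ((0.03693130376924714, 0.0328381401799831), 1.00236268930965)
```

The job is handed in at about 21 s of the 54 s allowed: the top dish stands level on the risen plate with its tab to the front, centred to about 2 mm by the camera, after the plate was pressed onto its stop (peak about 11 N upward), and the two lower dishes show no measurable shift.

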